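# Refit a mixing blade on the pug-mill shaft

### The job

Feel for the two flats milled on the round pug-mill shaft beside its collar, and turn the shaft until one of them faces straight up. Then take the new, tall blade off the sloping rack and stand it upright on that flat, its foot centred and lengthways along the shaft, and slide it up against the collar. Leave the short worn blade and everything else on the bench where they are.

Things in the scene. Friction and masses are not known exactly. Their poses are not given: they have to be found in the camera images.
- stand: Grey steel stand, fixed, 420 mm long; two pillow-block bearings carry the round pug-mill shaft level, its axis 135 mm above the bench. Origin on the bench; y runs along the shaft towards the collar, x level across it. Along y from the origin: auger -272 to -158 mm (106 mm dia.), bearing -149 to -91 (housing reaches 46 mm above the axis), round journal to 20, seat 20 to 80, collar 80 to 94, bearing 121 to 179.
- seat_axis (a point): On the shaft's axis, mid-length of the 60 mm long seat; axes as the stand's (it does not turn with the shaft). Here the 40 mm shaft has two opposite parallel flats 26 mm apart, each 30 mm wide with two dark bolt holes. Which way they face is not given: at the start the nearer one is 34 to 90 degrees from up, on either side. A flat facing up lies 13 mm above this point.
- journal_axis (a point): On the shaft's axis in the plain round journal (40 mm dia.), 80 mm from the middle of the seat: a place to grip the shaft across and swing it round. Axes as the stand's. The shaft turns either way without limit, against a drag of about 0.12 N m (grip firmly, or it creeps in the jaws), and stays where left. Jaws closed square on the flats read 26 mm, 49 degrees or more off them 40 mm.
- collar_face (a point): On the shaft's axis, centre of the collar's face that bounds the seat; axes as the stand's. The collar is a steel ring, 54 mm dia., 14 mm thick, on the shaft, and turns with it. With the blade home, the end of its foot touches this face, so the middle of the foot is 24 mm from it, towards -y.
- blade_mid (a point): New blade, plain steel, about 0.32 kg, loose: foot 48 x 28 x 8 mm with an upright plate on its middle, 10 mm thick, 44 mm wide; 84 mm high overall. Point in the middle of the plate, 46 mm above the foot's underside. x: across the plate's thickness and along the foot's 48 mm; y: along the plate's width; z: up. At the start it stands on the rack, leaning 28 degrees with it.
- blade_foot (a point): Centre of the underside of the new blade's foot; axes as blade_mid.
- worn_mid (a point): Old worn blade beside the new one, to be left alone: same foot, but its plate is only 34 mm wide and 54 mm high overall. This point is 27 mm above the foot's underside; axes as the new blade's. Which of the two stands left or right varies.
- rack: Sloping grey sheet-steel rack, fixed, 238 mm long (x), 115 mm deep (y), origin under its middle on the bench. Its face slopes 28 degrees, down towards -y, with a 13 mm lip at the lower edge, a 10 mm high strip between the two places and 17 mm high side cheeks; the face's middle is 70 mm above the bench. The blades' feet rest at the lip, about 54 mm either side of the middle.
- wrench: Bystander: wrench, 190 mm, lying on the bench; origin under its middle.
- grease_tin: Bystander: steel tin, 72 mm dia., 62 mm high; origin under it.
- spare_collar: Bystander: loose steel collar, 54 mm dia., 14 mm high; origin under it.
- rib: Bystander: round wooden potter's rib, 84 mm dia., 10 mm thick; origin under it.
- spray_bottle: Bystander: white bottle, 72 mm dia., 190 mm high; origin under it.
- bisque_cup: Bystander: unglazed cup, 80 mm dia., 85 mm high; origin under it.
- screwdriver: Bystander: screwdriver, 200 mm, lying; origin under its middle.
There are look-alikes about, which are no part of the job. What is shaped like the part that bears blade_mid but blue or turquoise is not meant.

How it is judged:
By the outcome, as a careful person would: the job done as asked, in the order asked, and still so for the second after the job is handed in, with the robot touching nothing.
It also fails if it takes over 67 s, if anything falls off the work surface, if the arm or the gripper's body presses on something with over 40 N, if the wrist force passes 120 N, or if a joint passes its speed limit or range.

### The arm

A 6-joint arm with a two-finger parallel gripper is mounted at the origin on the work surface. World frame = base frame: x ahead of the robot, y to its left, z up, the work surface at z = 0. Lengths are in m, angles in rad, forces in N, time in s.
With the tool pointing down it reaches from about 0.425 to 0.95 m from the base axis. Payload 3.5 kg.
Tool frame: the origin (TCP) lies at the very end of the fingers, on their centre line; the grasp point (between the pads) lies 19 mm behind it; z points along the fingers, y is the direction in which the jaws open and shut (so a half turn about z gives the same grasp; the last joint's range is limited). The gripper opens to 85 mm and grips with 20 to 120 N. Pads are 22 mm wide; open, the fingers measure 114 mm over their backs; the gripper's body (76 mm by 85 mm) begins 54 mm behind the grasp point. The pads swing forward as they close: fully open they stand 13 mm farther back than shut.
Start: joints at [-1.366, 0.286, 1.577, -0, 1.279, -0.15], TCP at [0.235, -0.633, 0.231] pointing down, gripper open.
Joint ranges: [-2.77, 2.77], [-0.9, 2.22], [0.21, 2.48], [-1.53, 4.67], [0.24, 2.81], [-2.84, 2.84]. Speed limits (rad/s): [2.79, 2.79, 3.14, 3.14, 3.14, 3.14].

### API

Orientations are given as a unit quaternion [x, y, z, w].
In Python, from plant import get_state, vision, ctrl, cut_out gives the robot as it stands.
- The arm moves only by the tool jog_arm, never from a script. Its argument "commands" is text: rows parted by semicolons, each of 6 numbers parted by spaces: the shift along the world's x, y, z in m, then the turn, a rotation vector about the world's x, y, z in rad. A call has 1 to 20 rows; each row is the pose to reach, as a shift and turn from the pose commanded when the call began; what a row does not reach only later rows make up. A row lasts 1/8 s, in which the tool goes at most 62.5 mm and 10.7 degrees, less where a joint would pass 70% of its speed; a pose out of reach is approached as far as the arm can. A call with a gripper value outside its range is refused whole. "gripper" is the opening in per cent of the stroke, from 0 (shut) to 100 (fully open), set as the call begins (left out, the last holds). The fingers move at their own pace and stop on an object; "grip_force" is the grip in N (left out, the last holds). Time passes only in rows, so rows that repeat a pose let the fingers close. It gives the time, the measured TCP pose, the force and the opening at its end, in the units of the state.
- get_state(): the state, without advancing time (a new reading comes with each control period).
- vision.read_camera(name): name is "side" or "top" or "wrist"; returns a dict with "frame" (480x640x3 uint8, red, green, blue), "z_map" (480x640 float32, m along the optical axis (not along the pixel's ray), 0 where there is no reading), "fx", "fy", "cx", "cy" (pixels), "D" ([k1, k2, p1, p2, k3] as OpenCV has them; the pictures are not rectified), "R" (3x3) and "t" (3): a world point X has camera coordinates R X + t. Camera axes: x right, y down, z forward; pixel columns grow to the right and rows downward; lengths in m; the calibration is good to about 2 mm. A picture is of the moment at which its call begins.
- ctrl.sign_off(): hands the job in, once; it reports no verdict.
Trained networks look in the newest picture that a camera, given by its name, has taken for a name from the list of things; names that differ only in an ending like _2 or _b are one class to them, and where a whole thing is asked for, a point or a joint stands for the part that bears it (a point fixed in the world has none). Each returns a list of dicts, best first, with "conf" (0 to 1); they miss things now and then, are a little off and sometimes report something else, mostly with a low value. They report only what shows in the picture. A call takes as long as a camera call. They do not tell look-alikes from the thing itself.
- cut_out(camera, query): "pixels" (480x640 bool, what is visible of it) and "box" ([centre column, centre row, width, height] in pixels, round what is visible of it).
The state is a dict: "time": time; "qpos": joint angles; "dq": joint speeds; "joint_efforts": joint torques, N m; "eef_pos": TCP position; "tcp_rot": TCP orientation; "contact_force": force on the tool from outside, world axes, zero at the start; "wrist_torque": the same for the moment, N m; "opening": opening from 0.0 (shut) to 1.0 (fully open).
Only numpy, scipy, OpenCV 4.12 (cv2) and the standard library are available. Lean on these libraries where they do the work, as an engineer would, in place of code of your own. Each camera call takes 0.05 s, during which the arm holds its last target.

## Working session

There is one attempt and no reset: what is moved stays moved. The work goes in short steps, Python scripts to look and compute and a tool call to move; the robot and the scene stay as the last step left them, time stands still between calls to the robot, and variables do not carry over. Pictures are saved under pics/ and viewed, and the job is handed in when it is done.

Besides the shell and the picture viewer there is one more tool, called as name(argument=value, ...) on one line, values as JSON. jog_arm: Moves the arm, as the interface text tells. Its arguments: {"type":"object","properties":{"commands":{"type":"string"},"gripper":{"type":"number"},"grip_force":{"type":"number"}},"required":["commands"]}

```bash
ls; mkdir -p pics; cat > h.py <<'E'
import numpy as np, cv2
from plant import get_state, vision, ctrl, cut_out
from scipy.spatial.transform import Rotation as Ro
def shot(n,f=None):
    c=vision.read_camera(n)
    if f: cv2.imwrite('pics/'+f,c['frame'][:,:,::-1])
    return c
def pts(c,mask=None):
    K=np.array([[c['fx'],0,c['cx']],[0,c['fy'],c['cy']],[0,0,1.]])
    if mask is None: mask=np.ones((480,640),bool)
    mask=mask&(c['z_map']>0)
    v,u=np.nonzero(mask)
    n=cv2.undistortPoints(np.stack([u,v],1).astype(float)[:,None],K,np.array(c['D']))[:,0]
    z=c['z_map'][v,u][:,None]
    P=np.hstack([n*z,z])
    return (P-np.array(c['t']))@np.array(c['R']),u,v
def proj(c,X):
    K=np.array([[c['fx'],0,c['cx']],[0,c['fy'],c['cy']],[0,0,1.]])
    return cv2.projectPoints(np.atleast_2d(np.array(X,float)),cv2.Rodrigues(np.array(c['R'],float))[0],np.array(c['t'],float),K,np.array(c['D'],float))[0][:,0]
E
python3 - <<'E'
from h import *
for n in ['top','side','wrist']:
    c=shot(n,n+'0.png'); print(n,c['fx'],c['D'],-np.array(c['R']).T@np.array(c['t']))
    for q in ['stand','blade_mid','worn_mid','rack','wrench','grease_tin','spare_collar','rib','spray_bottle','bisque_cup','screwdriver']:
        for d in cut_out(n,q)[:3]:
            P,u,v=pts(c,d['pixels'])
            print(q,round(d['conf'],2),np.round(d['box']),np.round(np.median(P,0),3) if len(P) else '')
s=get_state();print(s)
E
```

```text
pics
top 451.599393790248 [0.01120751 0.         0.         0.         0.        ] [0.37966808 0.02481388 1.09759255]
stand 0.66 [365. 193. 102. 233.] [ 0.578 -0.075  0.087]
blade_mid 0.79 [130. 264.  43.  31.] [0.459 0.449 0.035]
blade_mid 0.63 [208. 201.  26.  28.] [0.586 0.265 0.096]
blade_mid 0.61 [166. 328.  23.  37.] [0.305 0.368 0.035]
worn_mid 0.51 [215. 248.  18.  16.] [0.477 0.251 0.081]
rack 0.94 [201. 232.  76. 111.] [0.525 0.297 0.076]
rack 0.7 [482. 262.  29.  78.] [ 0.425 -0.378  0.022]
wrench 0.61 [288. 192.  26.  72.] [0.636 0.091 0.007]
grease_tin 0.92 [237. 160.  30.  33.] [0.7   0.21  0.061]
spare_collar 0.47 [293. 262.  20.  26.] [0.463 0.083 0.013]
rib 0.73 [256. 298.  39.  34.] [0.371 0.17  0.01 ]
rib 0.21 [181. 155.  50.  49.] [0.69  0.324 0.126]
spray_bottle 0.91 [181. 154.  50.  43.] [0.691 0.324 0.125]
spray_bottle 0.73 [237. 156.  31.  36.] [0.701 0.21  0.061]
spray_bottle 0.19 [366. 194. 102. 236.] [ 0.576 -0.075  0.089]
bisque_cup 0.72 [485. 168.  38.  36.] [ 0.678 -0.387  0.049]
screwdriver 0.62 [482. 260.  31.  79.] [ 0.422 -0.378  0.023]
side 560.2767
[... 1179 characters left out ...]
] [ 0.368 -0.401  0.014]
{'time': 1.8, 'qpos': array([-1.36599447e+00,  2.86283284e-01,  1.57669729e+00,  3.68797888e-05,
        1.27858248e+00, -1.49960892e-01]), 'dq': array([-0.00247526, -0.00126104,  0.0012507 ,  0.00031455,  0.00065938,
        0.00130759]), 'joint_efforts': array([ 1.22033558e-03, -4.05949795e+01, -2.92928588e+01, -6.10805682e-05,
        6.75604260e-04, -2.13953548e-06]), 'eef_pos': array([ 0.23453273, -0.63293751,  0.23133749]), 'tcp_rot': array([9.84310068e-01, 1.76447413e-01, 1.80575063e-05, 1.43137380e-05]), 'contact_force': array([-0.25124156, -0.25542112,  0.3650698 ]), 'wrist_torque': array([-0.04981205,  0.0031959 ,  0.04815662]), 'opening': 1.00329006012955}
```

```bash
python3 - <<'E'
import cv2
a=cv2.imread('pics/top0.png'); cv2.imwrite('pics/t0a.png',cv2.resize(a[60:360,90:540],(800,533),interpolation=cv2.INTER_CUBIC))
a=cv2.imread('pics/side0.png'); cv2.imwrite('pics/s0a.png',cv2.resize(a[130:460,120:520],(727,600),interpolation=cv2.INTER_CUBIC))
E
```

```text
(no output)
```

View pics/t0a.png

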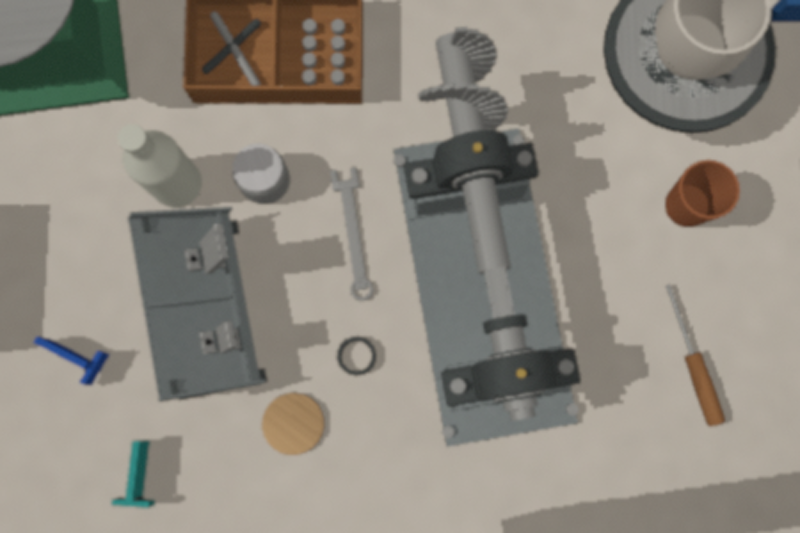

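View pics/s0a.png

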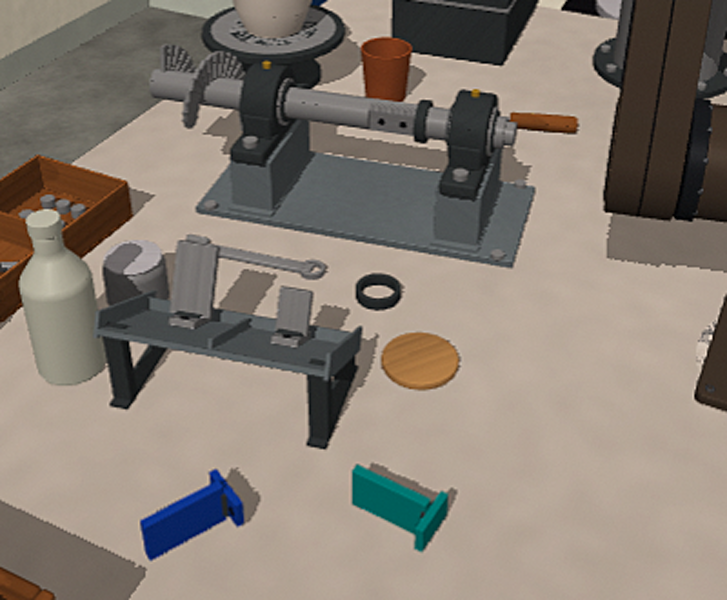

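```bash
cat > m1.py <<'E'
from h import *
import pickle
C={}
for n in ['top','side']:
    c=shot(n); C[n]=dict(c=c,stand=cut_out(n,'stand')[0]['pixels'],rack=cut_out(n,'rack')[0]['pixels'])
pickle.dump(C,open('C.pkl','wb'))
E
python3 m1.py; cat > m2.py <<'E'
from h import *
import pickle
from scipy.optimize import least_squares
C=pickle.load(open('C.pkl','rb'))
for n in C:
    c=C[n]['c']; P,u,v=pts(c)
    # rack face plane
    s=C[n]['rack']
    Q,_,_=pts(c,s)
    best=None; rng=np.random.default_rng(0)
    for i in range(500):
        a=Q[rng.choice(len(Q),3,False)]; nn=np.cross(a[1]-a[0],a[2]-a[0]); l=np.linalg.norm(nn)
        if l<1e-6: continue
        nn/=l; nn*=np.sign(nn[2])
        k=np.abs((Q-a[0])@nn)<.002
        if .8<nn[2]<.95 and (best is None or k.sum()>best.sum()): best=k
    F=Q[best]; ce=F.mean(0); nn=np.linalg.svd(F-ce)[2][2]; nn*=np.sign(nn[2])
    print(n,'rack n',nn.round(3),'tilt',np.degrees(np.arccos(nn[2])),'ctr',ce.round(4),len(F))
    # shaft: points above z .115 in area
    m=(P[:,2]>.13)&(P[:,2]<.17)&(P[:,0]>.40)&(P[:,0]<.80)&(P[:,1]>-.2)&(P[:,1]<.05)
    S=P[m]; print('shaft pts',len(S))
    np.save('S_'+n+'.npy',S)
    x=np.linspace(.42,.72,31)
    for a,b in zip(x[:-1],x[1:]):
        k=(S[:,0]>a)&(S[:,0]<=b)
        if k.sum(): print(round(a,2),k.sum(),S[k,1].min().round(3),np.median(S[k,1]).round(4),S[k,1].max().round(3),S[k,2].max().round(4))
E
python3 m2.py
```

```text
Traceback (most recent call last):
  File "m1.py", line 5, in <module>
    c=shot(n); C[n]=dict(c=c,stand=cut_out(n,'stand')[0]['pixels'],rack=cut_out(n,'rack')[0]['pixels'])
                                   ~~~~~~~~~~~~~~~~~~^^^
IndexError: list index out of range
Traceback (most recent call last):
  File "m2.py", line 4, in <module>
    C=pickle.load(open('C.pkl','rb'))
                  ~~~~^^^^^^^^^^^^^^
FileNotFoundError: [Errno 2] No such file or directory: 'C.pkl'
```

```bash
cat > m1.py <<'E'
from h import *
import pickle
C={}
for n in ['top','side']:
    C[n]=shot(n)
    cv2.imwrite(f'pics/{n}1.png',C[n]['frame'][:,:,::-1])
pickle.dump(C,open('C.pkl','wb'))
E
python3 m1.py; sed -i "s/c=C\[n\]\['c'\]/c=C[n]/; s/s=C\[n\]\['rack'\]/s=None/; s/Q,_,_=pts(c,s)/Q=P[(P[:,0]>.38)\&(P[:,0]<.66)\&(P[:,1]>.2)\&(P[:,1]<.4)\&(P[:,2]>.03)\&(P[:,2]<.12)]/" m2.py; python3 m2.py
```

```text
top rack n [ 0.093 -0.461  0.882] tilt 28.075594346986808 ctr [0.5229 0.2953 0.0744] 3285
shaft pts 3391
0.42 78 -0.161 -0.0772 -0.064 0.1697
0.43 75 -0.159 -0.0753 -0.062 0.1695
0.44 53 -0.154 -0.0926 -0.064 0.1697
0.45 98 -0.152 -0.1071 -0.083 0.1697
0.46 90 -0.126 -0.1023 -0.085 0.158
0.47 96 -0.124 -0.1004 -0.077 0.1587
0.48 117 -0.127 -0.0976 -0.075 0.1646
0.49 87 -0.126 -0.1021 -0.075 0.1638
0.5 62 -0.11 -0.0948 -0.083 0.1582
0.51 61 -0.108 -0.0947 -0.082 0.1579
0.52 53 -0.106 -0.0926 -0.081 0.1591
0.53 62 -0.104 -0.0911 -0.079 0.1577
0.54 60 -0.102 -0.089 -0.077 0.1582
0.55 75 -0.109 -0.085 -0.069 0.1585
0.56 89 -0.108 -0.0855 -0.067 0.1569
0.57 86 -0.107 -0.0834 -0.066 0.1586
0.58 84 -0.105 -0.0813 -0.064 0.1581
0.59 88 -0.103 -0.0804 -0.062 0.1581
0.6 79 -0.101 -0.0777 -0.061 0.1585
0.61 90 -0.099 -0.0776 -0.059 0.1579
0.62 85 -0.097 -0.0755 -0.057 0.157
0.63 83 -0.094 -0.0737 -0.056 0.159
0.64 85 -0.095 -0.0715 -0.054 0.158
0.65 82 -0.093 -0.0697 -0.053 0.1569
0.66 208 -0.095 -0.0551 -0.023 0.1698
0.67 124 -0.113 -0.0842 -0.021 0.1699
0.68 66 -0.112 -0.0326 -0.019 0.1699
0.
[... 599 characters left out ...]
76 0.1587
0.53 64 -0.098 -0.0806 -0.074 0.1589
0.54 55 -0.097 -0.0785 -0.073 0.1579
0.55 74 -0.1 -0.0754 -0.063 0.1584
0.56 69 -0.094 -0.0707 -0.062 0.1586
0.57 61 -0.09 -0.071 -0.061 0.1588
0.58 68 -0.092 -0.0686 -0.058 0.159
0.59 65 -0.088 -0.0661 -0.059 0.1575
0.6 64 -0.088 -0.0636 -0.056 0.1574
0.61 62 -0.087 -0.0625 -0.056 0.1563
0.62 67 -0.084 -0.0606 -0.053 0.1585
0.63 63 -0.085 -0.0587 -0.05 0.158
0.64 58 -0.079 -0.0572 -0.05 0.1579
0.65 72 -0.084 -0.0555 -0.042 0.158
0.66 200 -0.089 -0.0426 -0.015 0.1697
0.67 101 -0.109 -0.028 -0.016 0.1698
0.68 82 -0.037 -0.0235 -0.014 0.1696
0.69 73 -0.034 -0.0215 -0.012 0.1693
0.7 70 -0.034 -0.0204 -0.014 0.1698
0.71 3 -0.028 -0.0207 -0.02 0.1653
```

```bash
cat > m3.py <<'E'
from h import *
import pickle
from scipy.optimize import least_squares
C=pickle.load(open('C.pkl','rb'))
T={}
for n in C:
    P,u,v=pts(C[n])
    m=(P[:,2]>.118)&(P[:,2]<.17)&(P[:,0]>.40)&(P[:,0]<.80)&(P[:,1]>-.16)&(P[:,1]<.05)
    S=P[m]; J=S[(S[:,0]>.56)&(S[:,0]<.65)&(np.abs(S[:,1]-(-.083+.18*(S[:,0]-.6)))<.045)]
    def r(p): # y=p0+p1(x-.6), z=p2
        d=np.array([1,p[1],0])/np.hypot(1,p[1]); Q=J-np.array([.6,p[0],p[2]])
        return np.linalg.norm(Q-np.outer(Q@d,d),axis=1)-.02
    o=least_squares(r,[-.08,.18,.135],loss='soft_l1',f_scale=.001); p=o.x
    print(n,p.round(4),'rms',np.sqrt(np.median(r(p)**2)).round(5),len(J))
    a=np.array([.6,p[0],p[2]]); yd=-np.array([1,p[1],0])/np.hypot(1,p[1]); xd=np.array([yd[1],-yd[0],0])
    Q=S-a; L=np.c_[Q@xd,Q@yd,Q[:,2]]
    T[n]=L
    for b in np.arange(.02,.16,.003):
        k=(L[:,1]>b)&(L[:,1]<=b+.003)&(np.abs(L[:,0])<.04)
        if k.sum(): rr=np.hypot(L[k,0],L[k,2]); print(round(b,3),k.sum(),rr.min().round(4),np.median(rr).round(4),rr.max().round(4), end=' | ')
    print()
pickle.dump(T,open('T.pkl','wb'))
E
python3 m3.py
```

```text
top [-0.0821  0.1733  0.1354] rms 0.00079 769
0.02 21 0.0175 0.0201 0.0219 | 0.023 26 0.0179 0.0202 0.0233 | 0.026 25 0.016 0.0204 0.0236 | 0.029 27 0.0171 0.02 0.0233 | 0.032 25 0.0176 0.0198 0.0227 | 0.035 25 0.0175 0.0197 0.0219 | 0.038 27 0.0168 0.0203 0.0226 | 0.041 26 0.0166 0.0197 0.022 | 0.044 28 0.0143 0.0195 0.0234 | 0.047 16 0.0169 0.02 0.0234 | 0.05 18 0.0172 0.0199 0.0212 | 0.053 16 0.0169 0.0199 0.0227 | 0.056 18 0.0178 0.0194 0.0224 | 0.059 17 0.016 0.0203 0.0236 | 0.062 18 0.0168 0.0194 0.0218 | 0.065 18 0.0175 0.019 0.0223 | 0.068 17 0.0158 0.0186 0.0219 | 0.071 16 0.0178 0.0201 0.0238 | 0.074 18 0.0185 0.0199 0.023 | 0.077 18 0.0173 0.0198 0.0221 | 0.08 17 0.0168 0.0197 0.0242 | 0.083 17 0.0178 0.0195 0.022 | 0.086 17 0.0171 0.0193 0.0222 | 0.089 19 0.0142 0.0199 0.0221 | 0.092 17 0.0166 0.02 0.023 | 0.095 18 0.0169 0.0201 0.0227 | 0.098 17 0.0176 0.0199 0.0225 | 0.101 17 0.0175 0.0199 0.0223 | 0.104 26 0.0238 0.0263 0.0292 | 0.107 32 0.0227 0.0263 0.0295 | 0.11 38 0.0237 0.0272 0.0299 | 0.113 35 0.0243 0.027 0.03 | 0.116 44 0.02 0.0258 0.029 | 0.119 26 0.0156 0.020
[... 1243 characters left out ...]
67 0.024 | 0.095 23 0.0092 0.0179 0.022 | 0.098 21 0.0104 0.0183 0.022 | 0.101 21 0.0128 0.0187 0.0212 | 0.104 12 0.0219 0.0264 0.0298 | 0.107 30 0.0221 0.0269 0.0328 | 0.11 29 0.0224 0.0272 0.0311 | 0.113 28 0.0232 0.0272 0.03 | 0.116 37 0.0193 0.0259 0.0305 | 0.119 40 0.0149 0.022 0.0295 | 0.122 24 0.016 0.0199 0.0249 | 0.125 20 0.0165 0.0193 0.0227 | 0.128 24 0.0175 0.02 0.0239 | 0.131 26 0.0171 0.0199 0.025 | 0.134 25 0.0161 0.0197 0.0229 | 0.137 20 0.0171 0.0201 0.0251 | 0.14 25 0.0175 0.0204 0.0232 | 0.143 17 0.0165 0.0192 0.0251 | 0.146 17 0.0235 0.0265 0.0302 | 0.149 11 0.0288 0.0315 0.0362 | 0.152 8 0.0422 0.0437 0.0448 | 0.155 10 0.0386 0.0435 0.048 | 0.158 10 0.042 0.0446 0.0477 |
```

```bash
python3 - <<'E'
import pickle,numpy as np
from scipy.optimize import least_squares
T=pickle.load(open('T.pkl','rb'))
for n in T:
    L=T[n]; k=(L[:,1]>.048)&(L[:,1]<.100)&(np.abs(L[:,0])<.03); S=L[k][:,[0,2]]
    S=S[np.hypot(*S.T)<.025]
    th=np.radians(np.arange(0,181,2.)) # angle of flat normal from +z toward +x
    best=[]
    ph=np.arctan2(S[:,0],S[:,1]); r=np.hypot(*S.T)
    # radial model
    for t in np.radians(np.arange(0,180,1.)):
        c=np.abs(np.cos(ph-t)); mod=np.minimum(.02,.013/np.maximum(c,1e-6))
        best.append(np.minimum(np.abs(r-mod),.004).mean())
    b=np.array(best); i=b.argsort()[:5]; print(n,i,b[i].round(5),len(S))
    for a in range(-100,120,10):
        q=(np.degrees(ph)>a)&(np.degrees(ph)<=a+10)
        if q.sum(): print(a+5,q.sum(),np.median(r[q]).round(4),end='; ')
    print()
E
```

```text
top [96 95 97 98 94] [0.00118 0.00118 0.00118 0.00119 0.00119] 301
-35 15 0.0188; -25 30 0.0198; -15 37 0.0197; -5 34 0.0196; 5 43 0.0204; 15 38 0.0198; 25 44 0.0201; 35 30 0.0199; 45 24 0.0196; 55 5 0.0174; 75 1 0.0142; 
side [ 98  99 100  97 101] [0.00162 0.00162 0.00162 0.00163 0.00163] 389
-25 5 0.0196; -15 8 0.0194; -5 10 0.0191; 5 19 0.0198; 15 26 0.0197; 25 29 0.0199; 35 32 0.0196; 45 34 0.0199; 55 33 0.0186; 65 25 0.0164; 75 19 0.0148; 85 15 0.0131; 95 22 0.013; 105 22 0.0136; 115 19 0.0144;
```

```bash
python3 - <<'E'
import cv2
a=cv2.imread('pics/side1.png'); cv2.imwrite('pics/s1a.png',cv2.resize(a[170:250,280:400],(780,520),interpolation=cv2.INTER_CUBIC))
E
```

```text
(no output)
```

View pics/s1a.png

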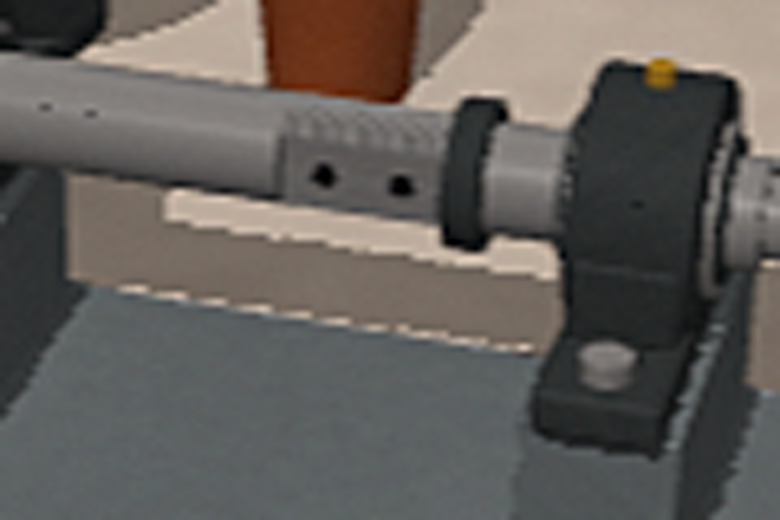

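jog_arm(commands="0.02 0.03 0.02 0 0 0;0.05 0.08 0.04 0 0 -0.03;0.08 0.14 0.05 0 0 -0.06;0.11 0.2 0.05 0 0 -0.09;0.145 0.26 0.05 0 0 -0.12;0.175 0.32 0.05 0 0 -0.15;0.21 0.38 0.05 0 0 -0.182;0.24 0.44 0.05 0 0 -0.182;0.265 0.49 0.05 0 0 -0.182;0.285 0.525 0.05 0 0 -0.182;0.2925 0.5385 0.05 0 0 -0.182;0.2925 0.5385 0.05 0 0 -0.182;0.2925 0.5385 0.05 0 0 -0.182")

```text
time: 3.62
eef_pos: [0.5266, -0.0957, 0.2812]
tcp_rot: [0.996, 0.086, -0.0, 0.0]
contact_force: [-0.6, -0.3, 0.8]
opening: 1.003
```

```bash
python3 - <<'E'
from h import *
import pickle
c=shot('wrist','w1.png'); pickle.dump(c,open('w1.pkl','wb'))
s=get_state(); print(s['time'],s['qpos'],s['contact_force'])
P,u,v=pts(c); 
a=np.array([.6,-.0817,.135]); yd=np.array([-.9851,-.1718,0]); xd=np.array([yd[1],-yd[0],0])
L=np.c_[(P-a)@xd,(P-a)@yd,P[:,2]-.135]
k=(np.abs(L[:,0])<.04)&(L[:,2]>-.02)&(L[:,2]<.05)
for b in np.arange(-.06,.16,.006):
    q=k&(L[:,1]>b)&(L[:,1]<b+.006)
    if q.sum(): print(round(b,3),q.sum(),L[q,0].min().round(4),L[q,0].max().round(4),L[q,2].max().round(4))
E
```

```text
3.675 [-3.69642495e-01 -6.03130107e-02  1.86355433e+00 -5.48019337e-04
  1.33847739e+00  1.03054632e+00] [-0.0375909  0.0764729 -1.0793658]
-0.06 439 -0.0196 0.0195 0.023
-0.054 437 -0.0198 0.0197 0.0223
-0.048 440 -0.0199 0.0199 0.0228
-0.042 421 -0.02 0.0202 0.0225
-0.036 406 -0.0191 0.0191 0.0224
-0.03 405 -0.0191 0.0192 0.022
-0.024 409 -0.0193 0.0195 0.0229
-0.018 390 -0.0194 0.0197 0.0229
-0.012 387 -0.0195 0.0199 0.0226
-0.006 382 -0.0196 0.02 0.0224
-0.0 380 -0.0198 0.0191 0.0226
0.006 378 -0.0199 0.0192 0.0224
0.012 357 -0.0189 0.0193 0.0229
0.018 343 -0.019 0.0195 0.0222
0.024 363 -0.0191 0.0197 0.0223
0.03 343 -0.0193 0.02 0.0223
0.036 341 -0.0194 0.02 0.0223
0.042 274 -0.0194 0.019 0.0219
0.048 249 -0.0139 0.0144 0.0222
0.054 241 -0.014 0.0145 0.0223
0.06 236 -0.0141 0.0146 0.0226
0.066 231 -0.0142 0.0147 0.0223
0.072 235 -0.0143 0.0148 0.022
0.078 225 -0.0143 0.015 0.0222
0.084 223 -0.0144 0.0149 0.0229
0.09 217 -0.0145 0.0142 0.0222
0.096 217 -0.0146 0.0143 0.0221
0.102 697 -0.0262 0.027 0.0285
0.108 377 -0.0256 0.0269 0.0291
0.114 246 -0.0257 0.0258 0.0288
0.12 196 -0.0187 0.0188 0.0225
0.126 255 -0.0188 0.0189 0.0216
0.132 260 -0.0189 0.0191 0.0222
0.138 257 -0.019 0.0192 0.0224
0.144 936 -0.0308 0.0311 0.0329
0.15 1726 -0.04 0.04 0.0482
0.156 543 -0.0399 0.04 0.0482
```

View pics/w1.png

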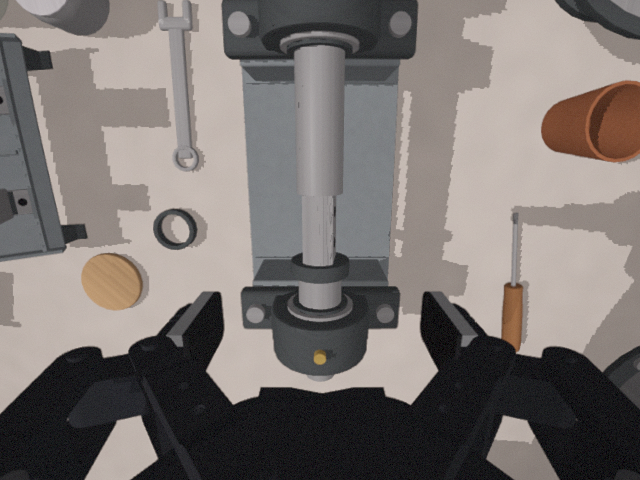

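jog_arm(commands="0 0.0 -0.05 0 0 0;0 0 -0.1 0 0 0;0 0 -0.145 0 0 0;0 0 -0.165 0 0 0;0 0 -0.165 0 0 0;0 0 -0.165 0 0 0")

```text
time: 4.42
eef_pos: [0.5277, -0.0957, 0.1177]
tcp_rot: [0.996, 0.086, 0.001, 0.001]
contact_force: [0.6, -0.4, -0.7]
opening: 0.998
```

jog_arm(commands="0 0 0 0 0 0;0 0 0 0 0 0;0 0 0 0 0 0;0 0 0 0 0 0;0 0 0 0 0 0;0 0 0 0 0 0;0 0 0 0 0 0;0 0 0 0 0 0", gripper=0, grip_force=40)

```text
time: 5.42
eef_pos: [0.5272, -0.0937, 0.1171]
tcp_rot: [0.996, 0.086, 0.0, -0.001]
contact_force: [-1.9, 4.2, 6.2]
opening: 0.296
```

```bash
python3 - <<'E'
from h import *
s=get_state(); print(s)
c=shot('wrist','w2.png')
E
```

```text
{'time': 5.425, 'qpos': array([-3.66108615e-01,  1.06325786e-01,  2.00946206e+00,  1.53754615e-03,
        1.02631932e+00,  1.03115579e+00]), 'dq': array([-1.67162605e-03,  1.99527428e-04, -1.23943992e-03, -9.98962429e-04,
       -1.06755138e-03, -1.01617554e-05]), 'joint_efforts': array([ -1.99517727, -27.46523917, -25.01332998,  -0.66386841,
        -0.79095701,  -0.02823885]), 'eef_pos': array([ 0.52716309, -0.09369802,  0.11709259]), 'tcp_rot': array([ 9.96272389e-01,  8.62602318e-02,  5.63687691e-05, -7.03787009e-04]), 'contact_force': array([-1.90864081,  4.19072926,  6.242064  ]), 'wrist_torque': array([ 0.67629562,  0.28511778, -0.06184562]), 'opening': 0.2964281411129271}
```

View pics/w2.png

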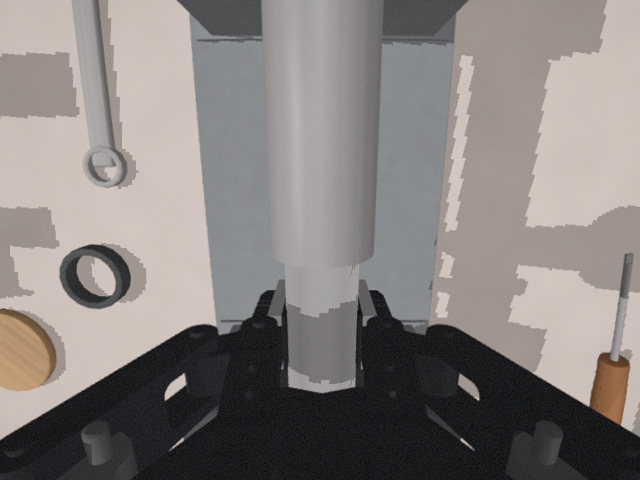

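jog_arm(commands="0 0 0 0 0 0;0 0 0 0 0 0;0 0 0 0 0 0;0 0 0.04 0 0 0;0 0 0.09 0 0 0;0.02 -0.01 0.12 0.16 0.028 0;0.05 -0.02 0.12 0.32 0.056 0;0.08 -0.034 0.11 0.48 0.084 0;0.0873 -0.0344 0.09 0.64 0.112 0;0.0873 -0.0344 0.0675 0.773 0.135 0;0.0873 -0.0344 0.0675 0.773 0.135 0;0.0873 -0.0344 0.0675 0.773 0.135 0", gripper=100)

```text
time: 6.98
eef_pos: [0.6147, -0.1288, 0.1849]
tcp_rot: [0.921, 0.08, -0.033, -0.38]
contact_force: [-0.1, 0.2, 0.8]
opening: 1.003
```

```bash
python3 - <<'E'
from h import *
s=get_state(); print(s['qpos'],s['eef_pos'],s['contact_force'])
print(Ro.from_quat(s['tcp_rot']).as_matrix()[:,2])
c=shot('side','s3.png')
E
```

```text
[-0.5801618   0.47174411  1.56030287  0.54484967  1.6868793   0.71713197] [ 0.61469822 -0.12878514  0.18487915] [-0.09597514  0.23034769  0.83202781]
[-0.12075659  0.69465966 -0.70913032]
```

View pics/s3.png

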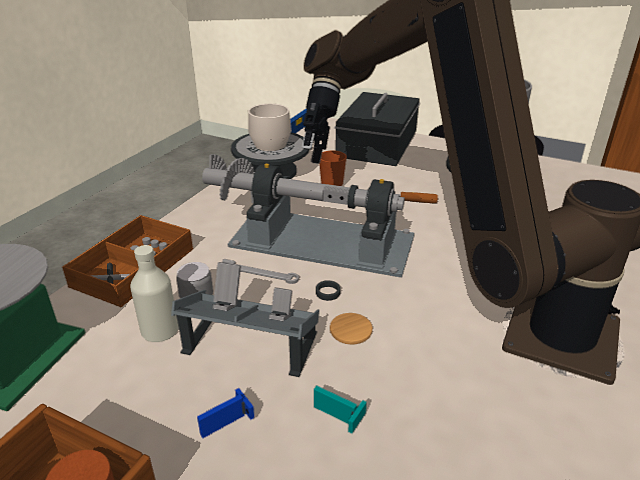

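jog_arm(commands="-0.004 0.02 -0.02 0 0 0;-0.008 0.045 -0.045 0 0 0;-0.011 0.0627 -0.0636 0 0 0;-0.011 0.0627 -0.0636 0 0 0;-0.011 0.0627 -0.0636 0 0 0")

```text
time: 7.65
eef_pos: [0.6046, -0.0666, 0.1227]
tcp_rot: [0.921, 0.081, -0.031, -0.38]
contact_force: [0.2, -0.2, -0.3]
opening: 1.002
```

jog_arm(commands="0 0 0 0 0 0;0 0 0 0 0 0;0 0 0 0 0 0;0 0 0 0 0 0;0 0 0 0 0 0;0 0 0 0 0 0;0 0 0 0 0 0", gripper=0, grip_force=110)

```text
time: 8.52
eef_pos: [0.6037, -0.0668, 0.1216]
tcp_rot: [0.92, 0.08, -0.033, -0.381]
contact_force: [-1.4, -1.9, 5.9]
opening: 0.439
```

```bash
python3 - <<'E'
from h import *
s=get_state(); print(s['qpos'],s['eef_pos'],s['contact_force'],s['wrist_torque'])
c=shot('wrist','w3.png')
E
```

```text
[-0.5119081   0.48232418  1.67676919  0.58005191  1.54968067  0.69990753] [ 0.60367265 -0.06675901  0.12156925] [-1.40635665 -1.94886443  5.91655261] [0.13654125 0.23014089 0.14899779]
```

View pics/w3.png

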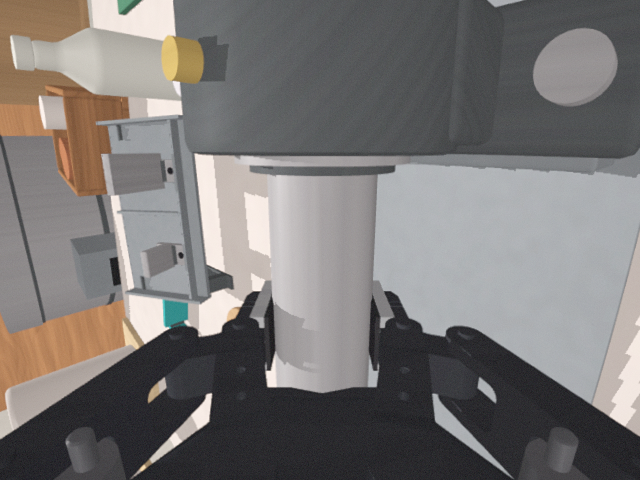

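jog_arm(commands="0.0004 -0.0025 -0.0021 -0.1547 -0.027 0;0.0009 -0.0052 -0.0039 -0.3094 -0.054 0;0.0014 -0.0082 -0.0051 -0.4641 -0.081 0;0.002 -0.0114 -0.0059 -0.6188 -0.108 0;0.0026 -0.0146 -0.0062 -0.7735 -0.135 0;0.0031 -0.0179 -0.0059 -0.9282 -0.162 0;0.0037 -0.021 -0.0051 -1.0829 -0.189 0;0.0042 -0.024 -0.0039 -1.2376 -0.216 0;0.0047 -0.0268 -0.0021 -1.3923 -0.243 0;0.0051 -0.0293 0 -1.547 -0.27 0;0.0051 -0.0293 0 -1.547 -0.27 0;0.0051 -0.0293 0 -1.547 -0.27 0;0.0051 -0.0293 0 -1.547 -0.27 0")

```text
time: 10.2
eef_pos: [0.6083, -0.0934, 0.1215]
tcp_rot: [0.92, 0.08, 0.033, 0.381]
contact_force: [-7.5, 11.0, 8.9]
opening: 0.437
```

```bash
cat > flat.py <<'E'
from h import *
s=get_state(); print(s['time'],s['qpos'].round(3),s['eef_pos'].round(4),s['contact_force'],s['wrist_torque'])
R=Ro.from_quat(s['tcp_rot']).as_matrix(); print(R.round(3)); e=np.array([.985,.172,0])
print('tilt',np.degrees(np.arctan2(R[:,2]@np.array([-.172,.985,0]),-R[2,2])))
a=np.array([.6,-.0817,.135]); yd=np.array([-.9851,-.1718,0]); xd=np.array([yd[1],-yd[0],0])
for n in ['top','side','wrist']:
    c=shot(n,f'f{int(s["time"]*100)}_{n}.png'); P,u,v=pts(c)
    L=np.c_[(P-a)@xd,(P-a)@yd,P[:,2]-.135]
    k=(L[:,1]>.049)&(L[:,1]<.099)&(np.abs(L[:,0])<.013)&(L[:,2]>.005)&(L[:,2]<.03)
    if k.sum()>30:
        A=np.c_[L[k,0],np.ones(k.sum())]; w=np.linalg.lstsq(A,L[k,2],rcond=None)[0]
        r=L[k,2]-A@w; print(n,k.sum(),'slope deg',np.degrees(np.arctan(w[0])).round(2),'h',w[1].round(4),'rms',r.std().round(5))
E
python3 flat.py
```

```text
10.2 [-0.036  0.305  1.921 -0.973  0.992  1.956] [ 0.6083 -0.0934  0.1215] [-7.48222666 11.03196911  8.8748184 ] [ 0.35011011  0.59438764 -0.39959499]
[[ 0.985  0.121  0.122]
 [ 0.172 -0.697 -0.697]
 [ 0.001  0.707 -0.707]]
tilt -45.00337112237654
top 289 slope deg -0.8 h 0.0133 rms 0.00175
side 115 slope deg -0.52 h 0.0147 rms 0.00127
```

jog_arm(commands="0 0 0 0 0 0;0 0 0 0 0 0;0 0 0 0 0 0;-0.003 0.017 0.017 0 0 0;-0.007 0.042 0.042 0 0 0;-0.012 0.07 0.07 0 0 0;-0.012 0.07 0.1 0.1547 0.027 0;-0.02 0.06 0.125 0.3094 0.054 0;-0.04 0.04 0.14 0.4641 0.081 0;-0.06 0.02 0.14 0.6188 0.108 0;-0.0814 0.001 0.14 0.7735 0.135 0;-0.0814 0.001 0.14 0.7735 0.135 0;-0.0814 0.001 0.14 0.7735 0.135 0;-0.0814 0.001 0.14 0.7735 0.135 0", gripper=100)

```text
time: 12.1
eef_pos: [0.5273, -0.0929, 0.2603]
tcp_rot: [0.996, 0.088, -0.0, 0.0]
contact_force: [0.2, 0.2, -0.8]
opening: 0.997
```

```bash
python3 flat.py; ls pics
```

```text
12.1 [-3.640e-01 -4.600e-02  1.888e+00 -1.000e-03  1.299e+00  1.032e+00] [ 0.5273 -0.0929  0.2603] [ 0.15294684  0.15047978 -0.76466864] [-0.00186231  0.01901765 -0.02783313]
[[ 0.985  0.174  0.   ]
 [ 0.174 -0.985 -0.001]
 [-0.     0.001 -1.   ]]
tilt -0.0420433846989216
side 124 slope deg -2.33 h 0.0146 rms 0.0013
wrist 2000 slope deg -0.82 h 0.0139 rms 0.00067
f1019_side.png
f1019_top.png
f1019_wrist.png
f1210_side.png
f1210_top.png
f1210_wrist.png
s0a.png
s1a.png
s3.png
side0.png
side1.png
t0a.png
top0.png
top1.png
w1.png
w2.png
w3.png
wrist0.png
```

```bash
python3 - <<'E'
from h import *
c=shot('wrist'); P,u,v=pts(c)
a=np.array([.6,-.0817,.135]); yd=np.array([-.9851,-.1718,0]); xd=np.array([yd[1],-yd[0],0])
L=np.c_[(P-a)@xd,(P-a)@yd,P[:,2]]
def fit(k):
    A=np.c_[L[k,0],L[k,1],np.ones(k.sum())]; m=np.ones(k.sum(),bool)
    for _ in range(5):
        w=np.linalg.lstsq(A[m],L[k,2][m],rcond=None)[0]; r=L[k,2]-A@w; m=np.abs(r)<.002
    print(k.sum(),np.degrees(w[:2]).round(2),w[2].round(4))
fit((L[:,1]>.049)&(L[:,1]<.099)&(np.abs(L[:,0])<.013)&(L[:,2]>.14)&(L[:,2]<.16))
k=(np.abs(L[:,0])>.03)&(np.abs(L[:,0])<.06)&(L[:,1]>-.04)&(L[:,1]<.12)&(L[:,2]<.03); print(np.median(L[k,2])); fit(k&(abs(L[:,2]-np.median(L[k,2]))<.004))
k=(np.abs(L[:,0])>.12)&(np.abs(L[:,0])<.25)&(L[:,2]<.006)&(L[:,2]>-.006);fit(k)
q=(L[:,1]>.049)&(L[:,1]<.099)&(L[:,2]>.14)&(np.abs(L[:,0])<.03); print(L[q,0].min(),L[q,0].max())
E
```

```text
2004 [-0.75 -0.12] 0.1491
0.010876518307204888
7082 [ 0.02 -0.08] 0.0109
65974 [ 0.03 -0.05] 0.001
-0.029999272198569026 0.02999922342874826
```

View pics/f1210_wrist.png

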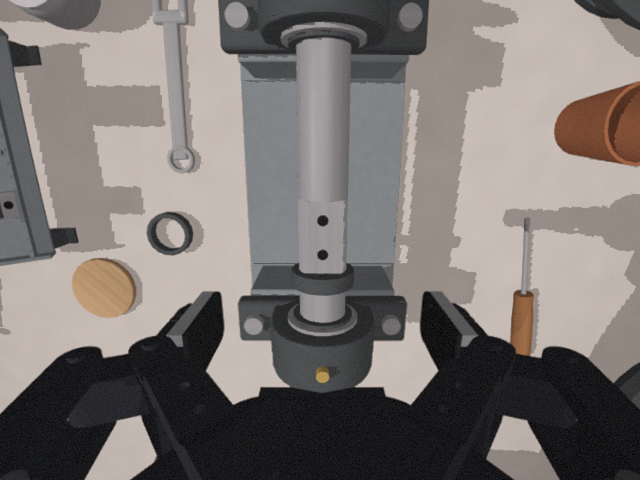

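```bash
python3 - <<'E'
from h import *
import pickle
C=pickle.load(open('C.pkl','rb'))
n=np.array([.092,-.457,.885]); n/=np.linalg.norm(n)
rx=np.array([.98,.197,0]); rx-=n*(rx@n); rx/=np.linalg.norm(rx); ry=np.cross(n,rx); print(rx,ry,n)
o=np.array([.5229,.2953,.0744])
for k in C:
    P,u,v=pts(C[k]); L=(P-o)@np.c_[rx,ry,n]
    q=(abs(L[:,0])<.13)&(abs(L[:,1])<.08)&(L[:,2]>.012)&(L[:,2]<.095)&(abs(L[:,0])<.1)
    for sgn in (1,-1):
        m=q&(L[:,0]*sgn>.015)
        A=L[m]; print(k,sgn,m.sum(),np.percentile(A,[2,50,98],axis=0).round(4).tolist(), 'u',u[m].min(),u[m].max(),v[m].min(),v[m].max())
E
```

```text
[ 9.80375778e-01  1.97137820e-01 -1.15918516e-04] [-0.1743671   0.86740993  0.46604306] [ 0.09197526 -0.45687712  0.88476203]
top 1 321 [[0.0314, -0.0569, 0.0125], [0.0547, -0.0253, 0.0601], [0.0788, -0.0233, 0.0861]] u 200 221 186 220
top -1 208 [[-0.0936, -0.0577, 0.0122], [-0.0535, -0.0274, 0.0364], [-0.021, -0.0236, 0.0564]] u 211 230 234 269
side 1 933 [[0.0359, -0.0495, 0.0128], [0.0562, -0.0229, 0.0484], [0.0793, -0.0192, 0.0842]] u 211 250 262 303
side -1 479 [[-0.0863, -0.0548, 0.0124], [-0.0554, -0.0239, 0.0322], [-0.0366, -0.0198, 0.0545]] u 266 308 287 313
```

```bash
cat > rel.py <<'E'
from h import *
def rel(R0,p0,R1,p1):
    print('shift',(np.array(p1)-p0).round(4),'rotvec',Ro.from_matrix(R1@R0.T).as_rotvec().round(4))
E
python3 - <<'E'
from rel import *
n=np.array([.092,-.457,.885]); n/=np.linalg.norm(n)
rx=np.array([.98,.197,0]); rx-=n*(rx@n); rx/=np.linalg.norm(rx); ry=np.cross(n,rx)
o=np.array([.5229,.2953,.0744])
tx=rx; tz=-n; ty=np.cross(tz,tx); R1=np.c_[tx,ty,tz]
s=get_state(); R0=Ro.from_quat(s['tcp_rot']).as_matrix()
p0=np.array([.527,-.0944,.2603])
B=o+.0555*rx-.0285*ry
for h in (.15,.03): print((B+h*n).round(4)); rel(R0,p0,R1,B+h*n)
E
```

```text
[0.5961 0.213  0.1938]
shift [ 0.0691  0.3074 -0.0665] rotvec [0.4769 0.0897 0.0231]
[0.585  0.2678 0.0877]
shift [ 0.058   0.3622 -0.1726] rotvec [0.4769 0.0897 0.0231]
```

jog_arm(commands="0.005 0.03 0.01 0 0 0;0.015 0.08 0.01 0.1 0.02 0.005;0.03 0.135 0.01 0.2 0.04 0.01;0.04 0.19 0.005 0.3 0.06 0.015;0.055 0.24 -0.01 0.4 0.08 0.02;0.065 0.28 -0.03 0.477 0.09 0.023;0.069 0.3 -0.05 0.477 0.09 0.023;0.069 0.307 -0.0665 0.477 0.09 0.023;0.069 0.307 -0.0665 0.477 0.09 0.023;0.069 0.307 -0.0665 0.477 0.09 0.023")

```text
time: 13.55
eef_pos: [0.5965, 0.2121, 0.1947]
tcp_rot: [0.966, 0.095, -0.023, -0.239]
contact_force: [0.4, 0.9, 0.6]
opening: 1.0
```

```bash
python3 - <<'E'
from h import *
import pickle
c=shot('wrist','w5.png'); pickle.dump(c,open('w5.pkl','wb'))
s=get_state(); print(s['time'],s['qpos'].round(3),s['eef_pos'].round(4),s['tcp_rot'])
n=np.array([.092,-.457,.885]); n/=np.linalg.norm(n)
rx=np.array([.98,.197,0]); rx-=n*(rx@n); rx/=np.linalg.norm(rx); ry=np.cross(n,rx)
o=np.array([.5229,.2953,.0744])
P,u,v=pts(c)
L=(P-o)@np.c_[rx,ry,n]
k=(abs(L[:,0])<.1)&(abs(L[:,1])<.05)&(abs(L[:,2])<.004); F=P[k]; 
m=np.linalg.svd(F-F.mean(0),full_matrices=False)[2][2]; m*=np.sign(m[2]); print('face n',m,F.mean(0),np.median(L[k,2]))
for nm,lo,hi in (('top',.075,.095),('mid',.03,.075),('foot',.005,.0105)):
    q=(L[:,0]>.02)&(L[:,0]<.1)&(abs(L[:,1])<.07)&(L[:,2]>lo)&(L[:,2]<hi)
    print(nm,q.sum(),np.percentile(L[q],[1,50,99],axis=0).round(4).tolist()) if q.sum() else print(nm,0)
q=(L[:,0]>.02)&(L[:,0]<.1)&(abs(L[:,1]+.028)<.02)&(L[:,2]>.078)&(L[:,2]<.095); A=L[q]
r=cv2.minAreaRect((A[:,:2]*1000).astype(np.float32)); print(r)
E
```

```text
13.6 [-0.005  0.241  1.755  0.496  1.286  1.194] [0.5967 0.212  0.195 ] [ 0.96615141  0.0950087  -0.02289508 -0.23874803]
face n [ 0.09485138 -0.46011513  0.88277816] [0.53182814 0.30260501 0.07777528] 0.00045915191834403085
top 968 [[0.0369, -0.0335, 0.0778], [0.0595, -0.0288, 0.0841], [0.0797, -0.024, 0.0856]]
mid 147 [[0.0788, -0.0333, 0.0324], [0.0796, -0.0288, 0.0553], [0.0799, -0.0237, 0.0745]]
foot 1213 [[0.0334, -0.053, 0.0055], [0.0585, -0.0357, 0.0083], [0.0902, -0.0048, 0.0103]]
((58.244937896728516, -28.883893966674805), (9.574080467224121, 43.57147216796875), 89.65432739257812)
```

View pics/w5.png

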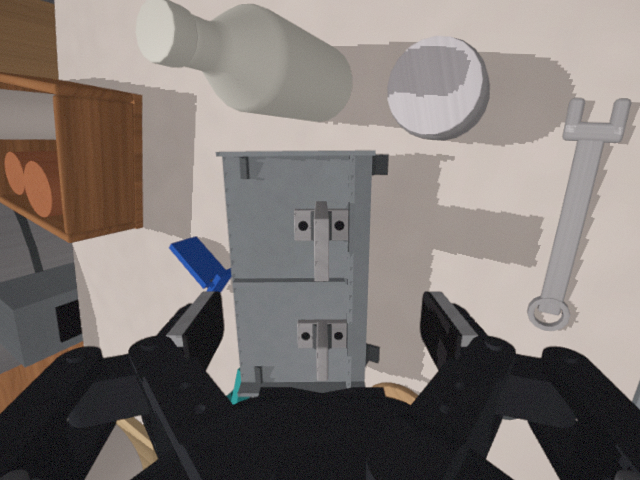

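jog_arm(commands="-0.001 0.012 -0.022 0 0 0;-0.003 0.03 -0.055 0 0 0;-0.006 0.046 -0.088 0 0 0;-0.0075 0.053 -0.102 0 0 0;-0.008 0.0554 -0.1065 0 0 0;-0.008 0.0554 -0.1065 0 0 0;-0.008 0.0554 -0.1065 0 0 0")

```text
time: 14.48
eef_pos: [0.5893, 0.2676, 0.0889]
tcp_rot: [0.966, 0.095, -0.023, -0.239]
contact_force: [0.3, 0.4, -0.3]
opening: 1.001
```

jog_arm(commands="0 0 0 0 0 0;0 0 0 0 0 0;0 0 0 0 0 0;0 0 0 0 0 0;0 0 0 0 0 0;0 0 0 0 0 0;0 0 0 0 0 0;0 0 0 0 0 0;0 0 0 0 0 0", gripper=0, grip_force=50)

```text
time: 15.6
eef_pos: [0.588, 0.2682, 0.0874]
tcp_rot: [0.966, 0.095, -0.024, -0.239]
contact_force: [0.1, 0.2, 1.3]
opening: 0.111
```

```bash
python3 - <<'E'
from h import *
s=get_state(); print(s['time'],s['qpos'].round(3),s['eef_pos'].round(4),s['contact_force'],s['wrist_torque'],s['opening'])
c=shot('wrist','w6.png');c=shot('side','s6.png')
E
```

```text
15.6 [0.086 0.379 1.8   0.55  1.09  1.17 ] [0.588  0.2682 0.0874] [0.11535663 0.20249978 1.3201695 ] [ 0.13721083  0.10014502 -0.02924359] 0.111224131412647
```

View pics/w6.png

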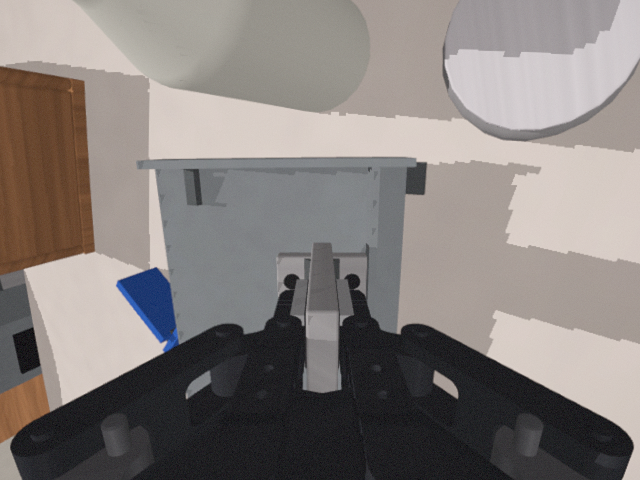

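View pics/s6.png

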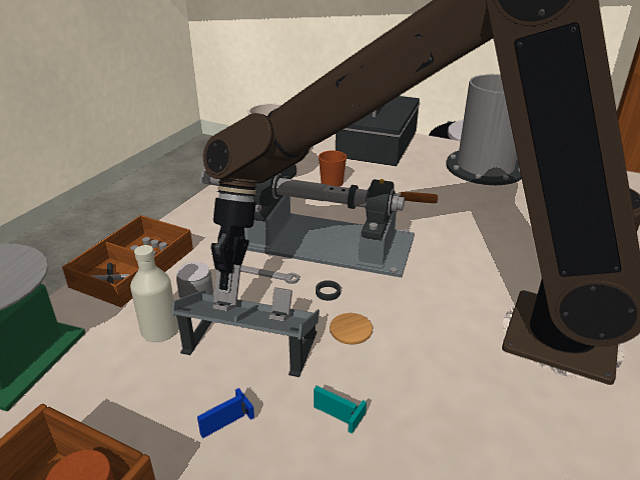

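```bash
python3 - <<'E'
from rel import *
n=np.array([.092,-.457,.885]); n/=np.linalg.norm(n)
rx=np.array([.98,.197,0]); rx-=n*(rx@n); rx/=np.linalg.norm(rx); ry=np.cross(n,rx)
o=np.array([.5229,.2953,.0744])
s=get_state(); p=s['eef_pos']; R0=Ro.from_quat(s['tcp_rot']).as_matrix()
print('TCP in rack',((p-o)@np.c_[rx,ry,n]).round(4))
# move 1: lift 0.08 along n then up
print(.07*n)
yd=np.array([-.9851,-.1718,0]); tz=np.array([0,0,-1.])
ty=-yd  # choose so tool x az 99.9
for sg in (1,-1):
    ty=sg*yd; tx=np.cross(ty,tz); print(sg,tx,np.degrees(np.arctan2(tx[1],tx[0])))
    R1=np.c_[tx,ty,tz]
    a=np.array([.6,-.0817,0]); pt=a+yd*.073+np.array([0,0,.148+.03+.06])
    print(pt); rel(R0,p,R1,pt)
    # upright only
# decomposition
Rup=np.c_[rx,np.cross(tz,rx),tz]; print('untilt'); rel(R0,p,Rup,p)
E
```

```text
TCP in rack [ 0.0585 -0.0289  0.0299]
[ 0.00643827 -0.0319814   0.06193334]
1 [ 0.1718 -0.9851  0.    ] -80.10719511187511
[ 0.5280877 -0.0942414  0.238    ]
shift [-0.06   -0.3624  0.1506] rotvec [-0.4458  0.3044 -1.56  ]
-1 [-0.1718  0.9851  0.    ] 99.89280488812489
[ 0.5280877 -0.0942414  0.238    ]
shift [-0.06   -0.3624  0.1506] rotvec [-0.3025 -0.443   1.5142]
untilt
shift [0. 0. 0.] rotvec [-0.4758 -0.096   0.0022]
```

jog_arm(commands="0.001 -0.003 0.006 0 0 0;0.002 -0.011 0.022 0 0 0;0.004 -0.02 0.04 0 0 0;0.006 -0.031 0.062 0 0 0;0.008 -0.042 0.085 0 0 0;0.01 -0.052 0.115 0 0 0;0.01 -0.06 0.14 0 0 0;0.01 -0.065 0.15 0 0 0;0.01 -0.065 0.15 0 0 0", grip_force=60)

```text
time: 16.82
eef_pos: [0.5985, 0.2021, 0.238]
tcp_rot: [0.966, 0.095, -0.023, -0.238]
contact_force: [-1.0, -0.1, -3.0]
opening: 0.108
```

```bash
python3 - <<'E'
from h import *
s=get_state(); print(s['time'],s['qpos'].round(3),s['eef_pos'].round(4),s['contact_force'],s['wrist_torque'],s['opening'])
c=shot('wrist','w7.png');c=shot('side','s7.png')
E
```

```text
16.825 [-0.02   0.201  1.72   0.483  1.359  1.218] [0.5985 0.2021 0.238 ] [-0.98428087 -0.14170009 -2.98634114] [-0.50985309 -0.07305572  0.02906605] 0.10793927235487691
```

View pics/s7.png

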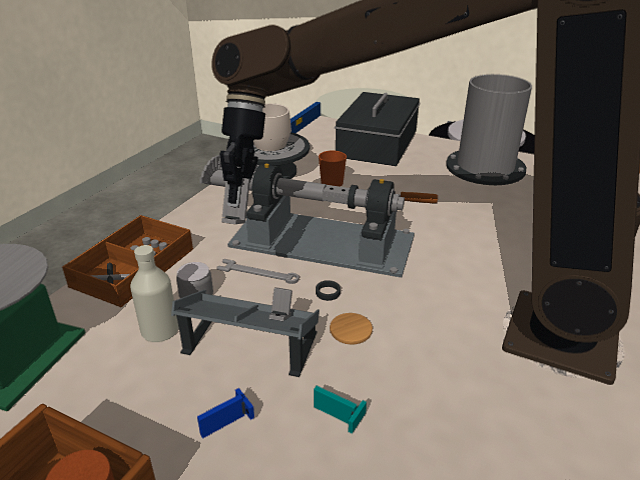

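jog_arm(commands="-0.003 -0.01 0.02 -0.0275 -0.0403 0.1377;-0.01 -0.03 0.035 -0.055 -0.0805 0.2753;-0.018 -0.065 0.045 -0.0825 -0.1208 0.413;-0.026 -0.1 0.045 -0.11 -0.161 0.5506;-0.034 -0.135 0.045 -0.1375 -0.2014 0.6883;-0.042 -0.17 0.045 -0.165 -0.2416 0.8259;-0.049 -0.205 0.045 -0.1925 -0.2819 0.9636;-0.056 -0.235 0.045 -0.22 -0.3222 1.1012;-0.062 -0.26 0.045 -0.2475 -0.3625 1.2389;-0.067 -0.28 0.04 -0.275 -0.4027 1.3766;-0.07 -0.292 0.03 -0.3025 -0.443 1.5142;-0.07 -0.297 0.02 -0.3025 -0.443 1.5142;-0.07 -0.297 0.015 -0.3025 -0.443 1.5142;-0.07 -0.297 0.015 -0.3025 -0.443 1.5142;-0.07 -0.297 0.015 -0.3025 -0.443 1.5142")

```text
time: 18.8
eef_pos: [0.5284, -0.0938, 0.2525]
tcp_rot: [0.644, 0.765, 0.0, 0.0]
contact_force: [-0.4, 0.2, -3.1]
opening: 0.109
```

```bash
cat > bl.py <<'E'
from h import *
import sys,pickle
s=get_state(); t=s['time']; print(t,s['qpos'].round(3),s['eef_pos'].round(4),s['contact_force'].round(1),s['wrist_torque'].round(2),s['opening'].round(3))
R=Ro.from_quat(s['tcp_rot']).as_matrix(); print(R.round(3).tolist())
a=np.array([.6,-.0817,.135]); yd=np.array([-.9851,-.1718,0]); xd=np.array([yd[1],-yd[0],0])
print('TCP stand',((s['eef_pos']-a)@np.c_[xd,yd,[0,0,1]]).round(4))
D={}
for n in ['top','side','wrist']:
    c=shot(n,f'b{int(t*100)}_{n}.png'); P,u,v=pts(c); D[n]=c
    L=np.c_[(P-a)@xd,(P-a)@yd,P[:,2]-.135]; np.save(f'L_{n}.npy',L)
pickle.dump(D,open('D.pkl','wb'))
for n,b in (('side',(slice(150,260),slice(270,420))),('top',(slice(130,290),slice(300,440)))):
    im=D[n]['frame'][b][:,:,::-1]; cv2.imwrite(f'pics/b{int(t*100)}_{n}z.png',cv2.resize(im,None,fx=5 if n=='side' else 3.6,fy=5 if n=='side' else 3.6,interpolation=cv2.INTER_CUBIC))
print(int(t*100))
E
python3 bl.py
```

```text
Traceback (most recent call last):
  File "bl.py", line 3, in <module>
    s=get_state(); t=s['time']; print(t,s['qpos'].round(3),s['eef_pos'].round(4),s['contact_force'].round(1),s['wrist_torque'].round(2),s['opening'].round(3))
                                                                                                                                        ^^^^^^^^^^^^^^^^^^
AttributeError: 'float' object has no attribute 'round'
```

```bash
sed -i "s/s\['opening'\].round(3)/s['opening']/" bl.py; python3 bl.py
```

```text
18.8 [-0.365 -0.037  1.894  0.     1.284 -0.538] [ 0.5284 -0.0938  0.2525] [-0.4  0.2 -3.1] [0.02 0.01 0.01] 0.10944511226602859
[[-0.172, 0.985, 0.001], [0.985, 0.172, 0.0], [0.0, 0.001, -1.0]]
TCP stand [0.0004 0.0726 0.1175]
1880
```

View pics/b1880_sidez.png

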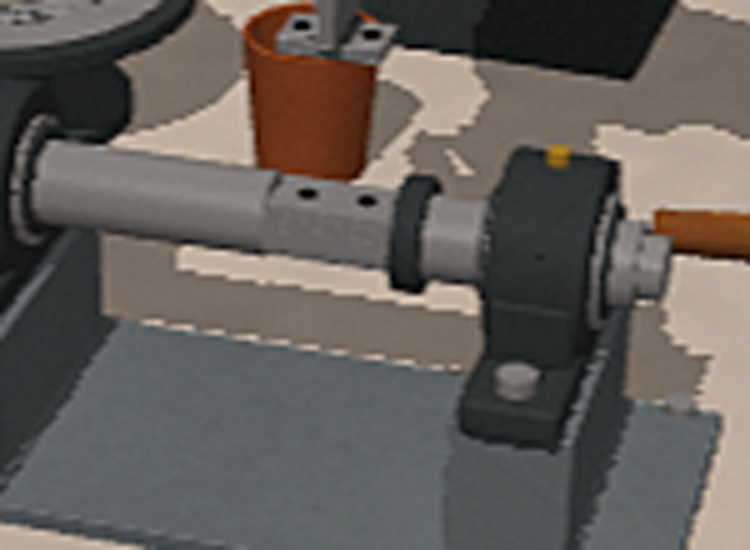

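View pics/b1880_wrist.png

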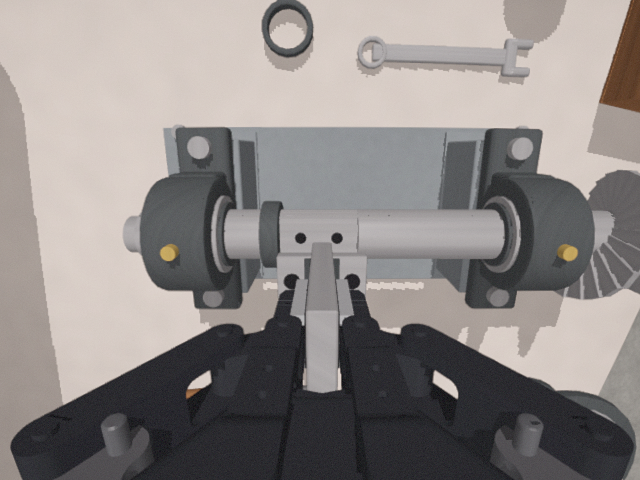

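```bash
python3 - <<'E'
import numpy as np
for n in ('wrist','side'):
    L=np.load(f'L_{n}.npy')
    k=(abs(L[:,0])<.03)&(abs(L[:,1]-.0726)<.03)&(L[:,2]>.08)&(L[:,2]<.108)&(abs(L[:,1]-.0726)>.008)
    A=L[k]; print(n,k.sum(),np.percentile(A,[1,50,99],axis=0).round(4).tolist())
    m=abs(A[:,2]-np.median(A[:,2]))<.004; A=A[m]
    if len(A)>20:
        w=np.linalg.lstsq(np.c_[A[:,0],A[:,1]-.0726,np.ones(len(A))],A[:,2],rcond=None)[0]; print(np.degrees(w[:2]),w[2],len(A)); print('ext',A.min(0),A.max(0))
L=np.load('L_wrist.npy')
k=(L[:,1]>.049)&(L[:,1]<.099)&(abs(L[:,0])<.03)&(L[:,2]>.008)&(L[:,2]<.03); A=L[k]
print('seat x ext',np.percentile(A[:,0],[1,99]), np.median(A[:,2]))
k=(abs(L[:,0])<.01)&(L[:,2]>.022)&(L[:,2]<.032)&(L[:,1]>.09)&(L[:,1]<.13);print('collar s',np.percentile(L[k,1],[1,99]))
# top plate
k=(abs(L[:,0])<.05)&(abs(L[:,1]-.0726)<.015)&(L[:,2]>.16)&(L[:,2]<.18);A=L[k];print('top',len(A),np.percentile(A,[1,50,99],axis=0).round(4).tolist())
E
```

```text
wrist 2002 [[-0.0078, 0.0489, 0.0887], [0.0052, 0.0643, 0.0957], [0.0127, 0.0961, 0.0975]]
[-2.52971582 -0.10707028] 0.09589813596542071 1905
ext [-0.01136243  0.04828777  0.09177089] [0.01301134 0.09661022 0.09851983]
side 119 [[-0.0148, 0.0511, 0.0883], [0.0073, 0.0837, 0.0959], [0.0168, 0.0978, 0.0988]]
[-4.28976518 -0.3740596 ] 0.09616872138245806 98
ext [-0.01582508  0.049727    0.09195844] [0.01693447 0.0979327  0.09885785]
seat x ext [-0.01093181  0.01850879] 0.013745373943341993
collar s [0.1047964  0.11853924]
top 5261 [[-0.0084, 0.0582, 0.1607], [0.0113, 0.0724, 0.1713], [0.0209, 0.087, 0.1767]]
```

```bash
cat > tilt.py <<'E'
import numpy as np,pickle
from h import *
c=pickle.load(open('D.pkl','rb'))['wrist']
a=np.array([.6,-.0817,.135]); yd=np.array([-.9851,-.1718,0]); xd=np.array([yd[1],-yd[0],0])
def reg(u0,u1,v0,v1):
    m=np.zeros((480,640),bool); m[v0:v1,u0:u1]=1
    P,u,v=pts(c,m); return np.c_[(P-a)@xd,(P-a)@yd,P[:,2]-.135]
E=reg(316,328,250,300); print(E.min(0),E.max(0))
w=np.polyfit(E[:,2],E[:,0],1); r=E[:,0]-np.polyval(w,E[:,2]); m=abs(r)<.002; w=np.polyfit(E[m,2],E[m,0],1); print('edge lean dx/dz deg',np.degrees(w[0]),len(E),m.sum(),r.std(),np.polyval(w,[.1,.17]))
T=reg(312,332,316,384); print(T.min(0),T.max(0)); w=np.polyfit(T[:,0],T[:,2],1); print('top slope',np.degrees(w[0]))
for (u0,u1) in ((302,314),):
    pass
F=np.vstack([reg(280,306,256,271),reg(342,365,256,271)]); k=abs(F[:,2]-.0955)<.006; F=F[k]; w=np.polyfit(F[:,0],F[:,2],1); print('foot',F[:,0].min(),F[:,0].max(),np.degrees(w[0]),len(F))
E
python3 tilt.py
```

```text
[0.01987549 0.06981837 0.10975275] [0.02118256 0.07506093 0.16470004]
edge lean dx/dz deg 0.09676349831981969 599 599 0.0002213853333369748 [0.02041858 0.0205368 ]
[-0.00569907  0.06949611  0.17002205] [0.01920016 0.07559479 0.17367641]
top slope 0.031531520853638924
foot 0.003962757717871271 0.012902620238512822 -0.6519105141481092 729
```

```bash
python3 - <<'E'
import numpy as np
from scipy.optimize import least_squares
L=np.load('L_wrist.npy')
J=L[(L[:,1]>-.03)&(L[:,1]<.035)&(abs(L[:,0])<.035)&(L[:,2]>-.005)&(L[:,2]<.03)]
f=lambda p:np.hypot(J[:,0]-p[0]-p[2]*J[:,1],J[:,2]-p[1])-.02
o=least_squares(f,[0,0,0],loss='soft_l1',f_scale=.0007); print(o.x.round(4),np.degrees(o.x[2]),np.abs(o.fun).mean(), 'x at seat',o.x[0]+o.x[2]*.073)
E
```

```text
[-0.      0.0009 -0.    ] -0.0019504412122592013 0.00041411065839111857 x at seat -1.5931751075285252e-05
```

jog_arm(commands="0 0.001 -0.015 0 0 0;0 0.001 -0.035 0 0 0;0 0.001 -0.055 0 0 0;0 0.001 -0.066 0 0 0;0 0.001 -0.066 0 0 0;0 0.001 -0.066 0 0 0")

```text
time: 19.7
eef_pos: [0.5285, -0.0932, 0.187]
tcp_rot: [0.644, 0.765, 0.0, 0.001]
contact_force: [-0.3, 0.1, -3.7]
opening: 0.107
```

```bash
python3 bl.py; python3 - <<'E'
import numpy as np
from scipy.optimize import least_squares
L=np.load('L_wrist.npy')
J=L[(L[:,1]>-.03)&(L[:,1]<.035)&(abs(L[:,0])<.035)&(L[:,2]>-.005)&(L[:,2]<.03)]
f=lambda p:np.hypot(J[:,0]-p[0]-p[2]*J[:,1],J[:,2]-p[1])-.02
o=least_squares(f,[0,0,0],loss='soft_l1',f_scale=.0007); print(o.x.round(4), 'x at seat',o.x[0]+o.x[2]*.073,len(J))
k=(abs(L[:,0])<.03)&(L[:,1]>.045)&(L[:,1]<.103)&(abs(L[:,2]-.029)<.004)&(abs(L[:,1]-.073)>.012); print('foot',k.sum(),np.percentile(L[k],[0,1,50,99,100],axis=0).round(4).tolist())
k=(L[:,0]>.015)&(L[:,0]<.028)&(abs(L[:,1]-.073)<.003)&(L[:,2]>.045)&(L[:,2]<.09); print('edge',np.median(L[k,0]),k.sum())
E
```

```text
19.7 [-0.364  0.022  1.958  0.     1.159 -0.536] [ 0.5285 -0.0932  0.187 ] [-0.3  0.1 -3.7] [-0.01  0.04  0.03] 0.10718969022456165
[[-0.172, 0.985, 0.002], [0.985, 0.172, -0.001], [-0.001, 0.002, -1.0]]
TCP stand [0.0009 0.0724 0.052 ]
1970
[-0.0001  0.001   0.0014] x at seat -3.97192991982992e-05 7213
foot 1580 [[-0.0108, 0.0479, 0.025], [-0.0075, 0.0484, 0.0254], [0.0048, 0.0601, 0.0304], [0.0132, 0.0958, 0.0319], [0.0135, 0.0961, 0.0324]]
edge 0.021056608011460434 580
```

```bash
ls -t pics | head -5
```

```text
b1970_topz.png
b1970_sidez.png
b1970_wrist.png
b1970_side.png
b1970_top.png
```

View pics/b1970_sidez.png

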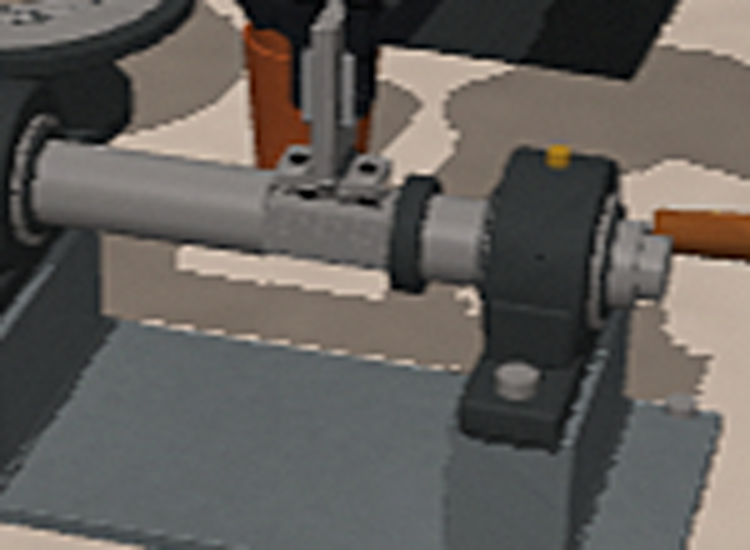

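View pics/b1970_wrist.png

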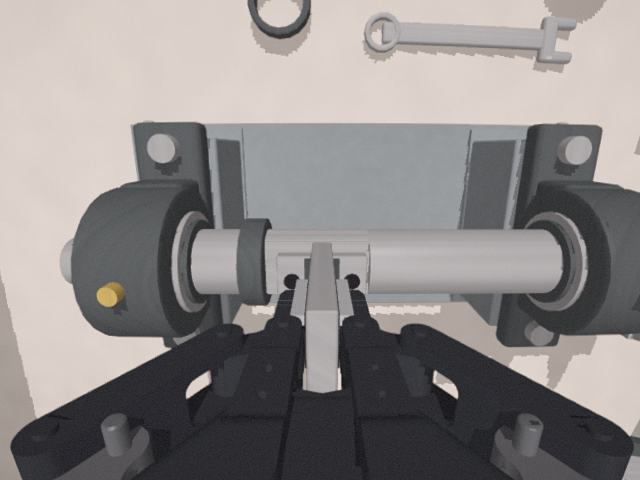

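jog_arm(commands="0 0.0005 -0.004 0 0 0;0 0.0005 -0.006 0 0 0;0 0.0005 -0.007 0 0 0;0 0.0005 -0.007 0 0 0")

```text
time: 20.35
eef_pos: [0.528, -0.0925, 0.1792]
tcp_rot: [0.643, 0.765, 0.0, 0.0]
contact_force: [0.1, -0.5, -3.9]
opening: 0.107
```

jog_arm(commands="0 0 -0.001 0 0 0;0 0 -0.0015 0 0 0;0 0 -0.0015 0 0 0")

```text
time: 20.72
eef_pos: [0.5282, -0.0926, 0.1789]
tcp_rot: [0.643, 0.765, 0.0, 0.0]
contact_force: [-3.8, 1.5, 4.8]
opening: 0.11
```

jog_arm(commands="0 0 -0.0015 0 0 0;0 0 -0.0025 0 0 0;0 0 -0.0025 0 0 0")

```text
time: 21.1
eef_pos: [0.5283, -0.0928, 0.1788]
tcp_rot: [0.643, 0.766, -0.0, 0.0]
contact_force: [-7.8, 2.4, 13.9]
opening: 0.107
```

```bash
python3 bl.py
```

```text
21.1 [-3.630e-01  3.100e-02  1.965e+00 -1.000e-03  1.145e+00 -5.360e-01] [ 0.5283 -0.0928  0.1788] [-7.8  2.4 13.9] [ 0.45  1.51 -0.01] 0.1073467302197018
[[-0.172, 0.985, 0.0], [0.985, 0.172, -0.001], [-0.001, 0.0, -1.0]]
TCP stand [0.0014 0.0725 0.0438]
2110
```

jog_arm(commands="0 0 0.0025 0 0 0;-0.0015 -0.0003 0.0025 0 0 0;-0.003 -0.0005 0.0025 0 0 0;-0.0044 -0.0008 0.0025 0 0 0;-0.0059 -0.001 0.0025 0 0 0;-0.0059 -0.001 0.0025 0 0 0")

```text
time: 22.0
eef_pos: [0.5234, -0.0943, 0.1789]
tcp_rot: [0.644, 0.765, 0.001, 0.002]
contact_force: [4.6, -0.3, 5.9]
opening: 0.11
```

jog_arm(commands="-0.001 -0.0002 0 0 0 0;-0.002 -0.0003 0 0 0 0;-0.002 -0.0003 0 0 0 0")

```text
time: 22.38
eef_pos: [0.5214, -0.0945, 0.1789]
tcp_rot: [0.644, 0.765, 0.001, 0.002]
contact_force: [4.9, 0.1, 5.2]
opening: 0.108
```

jog_arm(commands="-0.001 -0.0002 0 0 0 0;-0.001 -0.0002 0 0 0 0")

```text
time: 22.62
eef_pos: [0.5204, -0.0947, 0.1789]
tcp_rot: [0.644, 0.765, 0.001, 0.002]
contact_force: [5.4, -0.1, 4.9]
opening: 0.111
```

jog_arm(commands="-0.001 -0.0002 0 0 0 0;-0.001 -0.0002 0 0 0 0")

```text
time: 22.88
eef_pos: [0.5199, -0.0947, 0.1789]
tcp_rot: [0.644, 0.765, 0.001, 0.003]
contact_force: [6.2, 0.2, 4.1]
opening: 0.111
```

jog_arm(commands="-0.001 -0.0002 0 0 0 0;-0.001 -0.0002 0 0 0 0")

```text
time: 23.12
eef_pos: [0.5197, -0.0948, 0.179]
tcp_rot: [0.644, 0.765, 0.002, 0.004]
contact_force: [7.9, 1.2, 2.8]
opening: 0.108
```

```bash
python3 bl.py
```

```text
23.125 [-0.374  0.008  1.989  0.002  1.137 -0.547] [ 0.5197 -0.0948  0.179 ] [7.9 1.2 2.8] [ 0.31 -1.56  0.04] 0.10760937314973895
[[-0.171, 0.985, 0.009], [0.985, 0.171, -0.001], [-0.003, 0.008, -1.0]]
TCP stand [0.0009 0.0814 0.044 ]
2312
```

View pics/b2312_sidez.png

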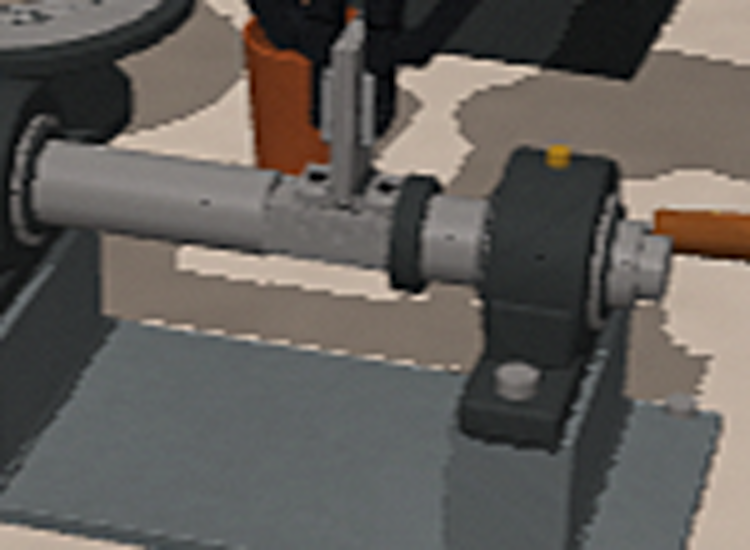

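View pics/b2312_wrist.png

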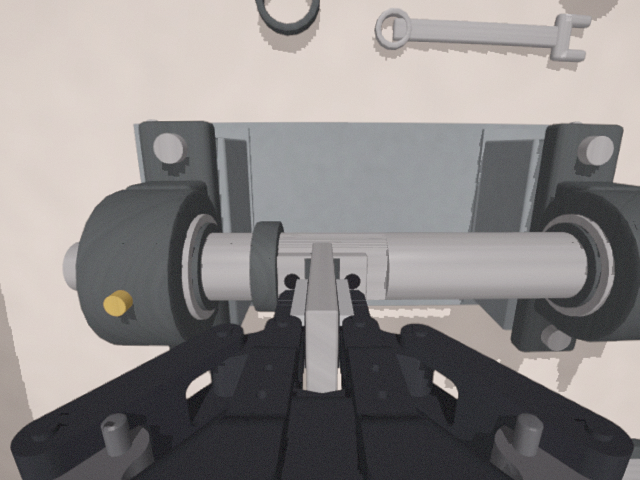

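jog_arm(commands="-0.001 -0.0002 0 0 0 0;-0.001 -0.0002 0 0 0 0")

```text
time: 23.52
eef_pos: [0.5196, -0.0948, 0.1791]
tcp_rot: [0.644, 0.765, 0.003, 0.005]
contact_force: [10.6, 2.0, 2.4]
opening: 0.109
```

jog_arm(commands="0.001 0.0002 0 0 0 0;0.002 0.0003 0 0 0 0;0.0028 0.0005 0 0 0 0;0.0028 0.0005 0 0 0 0")

```text
time: 24.02
eef_pos: [0.52, -0.0947, 0.1788]
tcp_rot: [0.643, 0.765, 0.001, 0.002]
contact_force: [4.7, 0.8, 6.0]
opening: 0.102
```

```bash
python3 bl.py; python3 tilt.py
```

```text
24.025 [-0.372  0.011  1.985 -0.     1.141 -0.545] [ 0.52   -0.0947  0.1788] [4.7 0.8 6. ] [ 0.07 -0.69  0.02] 0.10244682639628948
[[-0.172, 0.985, 0.003], [0.985, 0.172, -0.002], [-0.002, 0.003, -1.0]]
TCP stand [0.0009 0.081  0.0438]
2402
[0.02044548 0.07823932 0.03605842] [0.02181728 0.08345242 0.09045958]
edge lean dx/dz deg 0.17682534053063065 598 598 0.0002260238762001236 [0.02123725 0.02145329]
[-0.00528163  0.07803127  0.09626653] [0.02007748 0.08413562 0.09994734]
top slope 0.125778369946584Traceback (most recent call last):
  File "tilt.py", line 13, in <module>
    F=np.vstack([reg(280,306,256,271),reg(342,365,256,271)]); k=abs(F[:,2]-.0955)<.006; F=F[k]; w=np.polyfit(F[:,0],F[:,2],1); print('foot',F[:,0].min(),F[:,0].max(),np.degrees(w[0]),len(F))
                                                                                                  ~~~~~~~~~~^^^^^^^^^^^^^^^^^
    raise TypeError("expected non-empty vector for x")
TypeError: expected non-empty vector for x
```

jog_arm(commands="0.001 0.0002 0 0 0 0;0.001 0.0002 0 0 0 0;0.001 0.0002 0 0 0 0")

```text
time: 24.55
eef_pos: [0.5201, -0.0947, 0.1788]
tcp_rot: [0.643, 0.765, -0.0, 0.001]
contact_force: [1.2, -0.0, 7.5]
opening: 0.111
```

jog_arm(commands="0 0 0 0 0 0;0 0 0 0 0 0;0 0 0 0 0 0;0 0 0 0 0 0", gripper=35, grip_force=20)

```text
time: 25.05
eef_pos: [0.5195, -0.0938, 0.1771]
tcp_rot: [0.643, 0.765, -0.0, -0.0]
contact_force: [-0.0, -0.3, 0.2]
opening: 0.352
```

```bash
python3 bl.py; python3 tilt.py 2>/dev/null
```

```text
25.05 [-0.371  0.014  1.985 -0.     1.143 -0.544] [ 0.5195 -0.0938  0.1771] [-0.  -0.3  0.2] [-0.   -0.03  0.03] 0.3519679881232718
[[-0.172, 0.985, -0.001], [0.985, 0.172, 0.0], [0.0, -0.001, -1.0]]
TCP stand [0.0019 0.0814 0.0421]
2505
[0.02017904 0.0783692  0.03205453] [0.02176679 0.08367134 0.08751695]
edge lean dx/dz deg 0.12544813220223533 597 597 0.00022429908517173025 [0.02112539 0.02127866]
[-0.00325334  0.07800989  0.09610814] [0.0215481  0.08405227 0.09959508]
top slope 0.2490525885741818
```

jog_arm(commands="0 0 0.01 0 0 0;0 0 0.03 0 0 0;0 0 0.06 0 0 0;0 0 0.1 0 0 0;0 0 0.13 0 0 0;0 0 0.13 0 0 0;0 0 0.13 0 0 0")

```text
time: 26.08
eef_pos: [0.5195, -0.0938, 0.3069]
tcp_rot: [0.643, 0.765, -0.0, -0.0]
contact_force: [0.1, -0.9, -0.6]
opening: 0.349
```

```bash
python3 bl.py
```

```text
26.075 [-0.371 -0.092  1.847  0.     1.387 -0.544] [ 0.5195 -0.0938  0.3069] [ 0.1 -0.9 -0.6] [ 0.01 -0.03 -0.03] 0.3489346019576842
[[-0.172, 0.985, -0.001], [0.985, 0.172, 0.0], [0.0, -0.001, -1.0]]
TCP stand [0.0019 0.0814 0.1719]
2607
```

```bash
python3 - <<'E'
import numpy as np
from scipy.optimize import least_squares
L=np.load('L_wrist.npy')
J=L[(L[:,1]>-.03)&(L[:,1]<.035)&(abs(L[:,0])<.035)&(L[:,2]>-.005)&(L[:,2]<.03)]
f=lambda p:np.hypot(J[:,0]-p[0]-p[2]*J[:,1],J[:,2]-p[1])-.02
o=least_squares(f,[0,0,0],loss='soft_l1',f_scale=.0007); print('axis',o.x.round(4), o.x[0]+o.x[2]*.08)
k=(abs(L[:,0])<.04)&(L[:,1]>.05)&(L[:,1]<.11)&(L[:,2]>.085)&(L[:,2]<.11); A=L[k]; print('top',np.percentile(A,[1,50,99],axis=0).round(4).tolist(),cv if False else '')
w=np.linalg.lstsq(np.c_[A[:,0],A[:,1]-.08,np.ones(len(A))],A[:,2],rcond=None)[0]; print('top slopes',np.degrees(w[:2]),w[2])
import cv2; print(cv2.minAreaRect((A[:,:2]*1000).astype(np.float32)))
k=(abs(L[:,0])<.03)&(L[:,1]>.05)&(L[:,1]<.107)&(abs(L[:,2]-.0215)<.003)&(abs(L[:,1]-.08)>.008); A=L[k]; print('foot',k.sum(),np.percentile(A,[0,1,50,99,100],axis=0).round(4).tolist())
k=(abs(L[:,0])<.012)&(L[:,2]>.0255)&(L[:,2]<.032)&(L[:,1]>.095)&(L[:,1]<.13);print('collar s',np.percentile(L[k,1],[0,1,99]))
E
```

```text
axis [ 0.0001  0.0009 -0.001 ] 1.1783245401300713e-05
top [[-0.0222, 0.0758, 0.0876], [0.0015, 0.0806, 0.0978], [0.0213, 0.0855, 0.0992]] 
top slopes [-2.29261433  1.13914421] 0.09749928353647368
((-0.7076759338378906, 80.65220642089844), (44.38540267944336, 9.760821342468262), 0.02600730210542679)
foot 1113 [[-0.0198, 0.0568, 0.0185], [-0.0146, 0.057, 0.0191], [0.0001, 0.0895, 0.0219], [0.0173, 0.1062, 0.0242], [0.0213, 0.1069, 0.0245]]
collar s [0.1051643  0.1052276  0.11854578]
```

View pics/b2607_wrist.png

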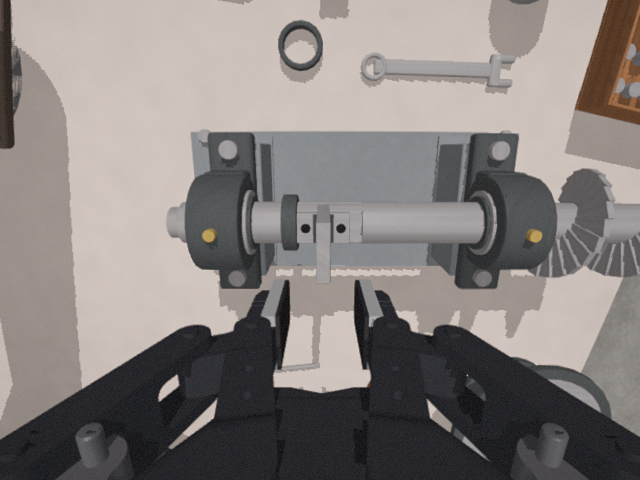

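View pics/b2607_sidez.png

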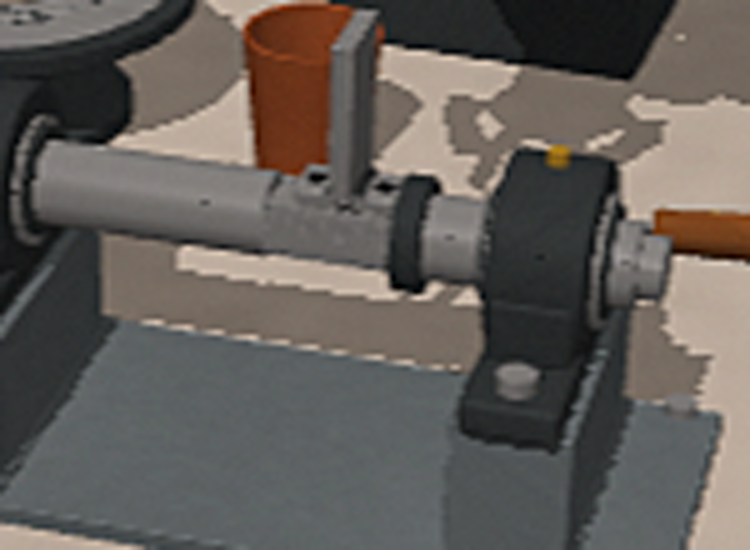

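```bash
python3 - <<'E'
import numpy as np
L=np.load('L_wrist.npy')
k=(L[:,0]>-.018)&(L[:,0]<.018)&(abs(L[:,1]-.0806)<.0035)&(L[:,2]>.09)&(L[:,2]<.106); A=L[k]
w=np.polyfit(A[:,0],A[:,2],1); m=abs(A[:,2]-np.polyval(w,A[:,0]))<.0015; w=np.polyfit(A[m,0],A[m,2],1); print(np.degrees(w[0]),w[1],k.sum(),m.sum())
from h import *
print(ctrl.sign_off(), get_state()['time'])
E
```

```text
0.08746667128924007 0.09791055990745995 556 550
the job is handed in; nothing more can be done
the job is handed in; nothing more can be done
```

The new blade is standing upright on an upward-facing flat and touching the collar. I handed the job in at about 26 s.

**What I did:**
- I closed the jaws on the seat. They stopped at 25 mm, which means square on the flats and put the flats vertical.
- I gripped the journal and swung the shaft 90°.
- I picked the tall blade off the rack, set it foot-lengthways on the upward flat and pressed it down lightly. I slid it until the force rose against the collar, then eased off, released it and backed the gripper straight up.

**Last checks:**

| Check | Result |
|---|---|
| Blade lean across the shaft | about 0.1° |
| Foot centring on the shaft axis | within about 0.7 mm |
| Collar contact | felt as the force rose to 10 N; the camera puts the foot within 0.5 mm of the face |
| Gripper | clear of the blade by about 75 mm |

**Where readings disagreed:**
- After the swing, the wrist camera had the flat about 0.8° off level. The blade was pressed on after that. I could not re-measure the flat under the foot, but the blade on it reads level to 0.1°.
- A first fit of the blade's top gave about 2° of slope. Leaving out the pixels at its edges brought that down to 0.09°.

I did not re-measure the worn blade or the other bench items at the end. No contact with them was felt or seen.

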